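# Feel a stove-valve gap with the taper gauge

### The job

Start the gap checker by pressing its yellow key, then the blue one, then the green one, each all the way down and let up again, one at a time. Then take the orange-handled taper gauge out of its rack by the handle and slide its blade straight down between the checker's two sprung plates until it starts to drag snugly on both of them, and no deeper than that: do not force it on so that it wedges the plates apart. Finish while holding it there, gripped by the handle and still, and leave the white gauge and the other things on the bench alone.

Things in the scene. Friction and masses are not known exactly. Their poses are not given: they have to be found in the camera images.
- panel: grey flat key panel, 90 x 190 x 20 mm, fixed; origin at the middle of its underside on the bench. The three round keys stand on it in a row along its y axis, 60 mm apart, in any order.
- yellow_key_top (a point): middle of the top of the yellow round key (28 mm across, in a black ring 44 mm across), 42 mm above the bench when up and 36 mm when fully down; moves with the key
- yellow_key (a joint): how far the yellow key is pressed: 0 up, 0.006 m fully down; its spring takes 1.5 N to start and 5 N at the bottom, and returns it
- blue_key_top (a point): middle of the top of the blue round key (28 mm across, in a black ring 44 mm across), 42 mm above the bench when up and 36 mm when fully down; moves with the key
- blue_key (a joint): how far the blue key is pressed: 0 up, 0.006 m fully down; its spring takes 1.5 N to start and 5 N at the bottom, and returns it
- green_key_top (a point): middle of the top of the green round key (28 mm across, in a black ring 44 mm across), 42 mm above the bench when up and 36 mm when fully down; moves with the key
- green_key (a joint): how far the green key is pressed: 0 up, 0.006 m fully down; its spring takes 1.5 N to start and 5 N at the bottom, and returns it
- fixture: gap checker: blue base plate 100 x 120 x 20 mm, fixed, origin at the middle of its underside. On it a light aluminium head floats along the base's y axis, 7 mm either way, with hardly any force (0.1 N per mm), so the gap centres itself on the blade. Two posts (tops 88 mm above the bench, inner faces 21 to 23 mm from the middle, 36 mm along x) carry two upright steel plates.
- gap_mouth (a point): middle of the top of the gap on the floating head, 105 mm above the bench, axes as the base: the gap runs along x, plates to +y and -y. The top 10 mm are flared lead-in lips (mouth about 14 mm wide, 30 mm long in x); below, 95 to 60 mm above the bench, is the parallel gap, 3.0 to 5.0 mm wide (varies; its middle up to 1 mm towards -y). Below that, free for 29 mm to the head's floor.
- left_plate: the sprung steel plate on the +y side of the gap, 30 mm long, 6 mm thick, 60 to 105 mm above the bench. It yields along +y, up to 4 mm: spring, 4 N preload plus 20 N per mm. Friction on the blade 0.5 to 0.75: snug on both plates is a drag of 6 to 9 N, felt while the blade slides down (it eases when it stops). Origin: near the middle of the head, 20 mm above the bench
- right_plate: the sprung steel plate on the -y side of the gap, 30 mm long, 6 mm thick, 60 to 105 mm above the bench. It yields along -y, up to 4 mm: spring, 4 N preload plus 20 N per mm. Friction on the blade 0.5 to 0.75: snug on both plates is a drag of 6 to 9 N, felt while the blade slides down (it eases when it stops). Origin: near the middle of the head, 20 mm above the bench
- left_face (a point): point on the inner face of the +y plate, moving with it: 1.5 mm to +y of gap_mouth when nothing pushes the plate, at most 1.85 mm once a blade is in snugly, more if it is wedged apart; 80 mm above the bench
- rack: black gauge rack, 120 x 60 x 78 mm, fixed; origin at the middle of its underside. Two slots 60 mm apart along its x axis (30 mm either side of the middle) hold the two gauges upright, collars on the rack's top; either gauge may be in either slot.
- orange_gauge: orange-handled taper gauge, 0.08 to 0.17 kg, upright in the rack. Origin: middle of the blade's tip (8 mm above the bench when racked), z up. Steel blade z 0 to 70 mm, 16 mm wide (x), thickness (y) growing evenly from 2 mm at the tip to 7 mm; dark collar 32 x 22 mm, z 70 to 76; handle 24 mm (x) by 16 mm (y), z 76 to 131, to be gripped across its 16 mm (fingers closing along y).
- white_gauge: white-handled, otherwise equal gauge, 0.08 to 0.17 kg, upright in the rack. Origin: middle of the blade's tip (8 mm above the bench when racked), z up. Steel blade z 0 to 70 mm, 16 mm wide (x), thickness (y) growing evenly from 2 mm at the tip to 7 mm; dark collar 32 x 22 mm, z 70 to 76; handle 24 mm (x) by 16 mm (y), z 76 to 131, to be left in the rack.
- screwdriver: loose red-handled screwdriver lying on the bench near the robot, 150 mm long; leave alone
- burner: loose brass stove burner, 52 mm across, 36 mm tall; leave alone
- canister: loose red gas canister, 90 mm across, 86 mm tall; leave alone
- wrench: loose steel wrench lying on the bench beyond the checker; leave alone

How it is judged:
By the outcome, as a careful person would: the job done as asked, in the order asked, and still so for the second after the job is handed in, while the arm keeps its last pose, push and grip.
It also fails if it takes over 58 s, if anything falls off the work surface, if the arm or the gripper's body presses on something with over 40 N, if the wrist force passes 120 N, or if a joint passes its speed limit or range.

### The arm

A 6-joint arm with a two-finger parallel gripper is mounted at the origin on the work surface. World frame = base frame: x ahead of the robot, y to its left, z up, the work surface at z = 0. Lengths are in m, angles in rad, forces in N, time in s.
With the tool pointing down it reaches from about 0.375 to 0.9 m from the base axis. Payload 3.1 kg.
Tool frame: the origin (TCP) lies at the centre of the arm's flange, where the gripper is bolted on; the fingertips stand robot.tip_extent ahead of it and the grasp point (between the pads) lies 164 mm ahead of it (robot.tip_extent is the distance from the TCP to the fingertips, in m); z points along the fingers, y is the line along which they close (so a half turn about z gives the same grasp; the last joint's range is limited). The gripper opens to 87 mm and grips with 3 to 60 N. Pads are 19 mm wide; open, the fingers measure 117 mm over their backs; the gripper's body (75 mm by 190 mm) begins 51 mm behind the grasp point.
Start: joints at [1.149, 0.527, 1.433, -0, 1.181, -0.178], TCP at [0.15, 0.607, 0.405] pointing down, gripper open.
Joint ranges: [-3.08, 3.08], [-0.75, 2.2], [0.22, 2.44], [-1.43, 4.57], [0, 2.65], [-2.85, 2.85]. Speed limits (rad/s): [2.79, 2.79, 3.14, 3.14, 3.14, 3.14].

### API

Orientations are given as a unit quaternion [x, y, z, w].
In Python, from rig import get_obs, camera, hand_in, cut_out, robot gives the robot as it stands.
- The arm moves only by the tool step_arm, never from a script. Its argument "rows" is a list of rows, each a list of 6 numbers: the shift along the world's x, y, z in m, then the turn, a rotation vector about the world's x, y, z in degrees. A call has 1 to 12 rows; each row shifts and turns the commanded pose from where the row before left it; what a row does not reach is not made up. A row lasts 1/8 s, in which the tool goes at most 62.5 mm and 10.7 degrees, less where a joint would pass 70% of its speed; a pose out of reach is approached as far as the arm can. A call is refused whole if a number of a shift passes 0.0625 or a number of a turn 10.7, either way. A call with a gripper value outside its range is refused whole. "jaw" is the finger opening in m, from 0 to 0.087, set as the call begins (left out, the last holds). The fingers move at their own pace and stop on an object; "squeeze" is the grip in N (left out, the last holds). Time passes only in rows, so rows that do not move let the fingers close. It gives the time, the measured TCP pose, the force, the opening and the grip force at its end, in the units of the state.
- get_obs(): the state, without advancing time (a new reading comes with each control period).
- camera(name): name is "scene" or "top"; returns a dict with "pixels" (384x512x3 uint8, blue, green, red), "depth" (384x512 float32, m along the optical axis (not along the pixel's ray), 0 where there is no reading), "fov_y" (degrees; the focal length in pixels is half the picture's height over the tangent of half this angle, whatever the lens; pixels are square), "cx", "cy" (the principal point, pixels), "k1" (the pictures are not rectified: a ray, as slopes to the right and down, at radius r is drawn at 1 + k1 r^2 times it, then the intrinsics apply), "extrinsics" (4x4, takes a point from camera to world coordinates). Camera axes: x right, y up, looking along -z (the intrinsics and any distortion apply to the point x, -y, -z); pixel columns grow to the right and rows downward; lengths in m; the calibration is good to about 2 mm. A picture is of the moment at which its call begins.
- hand_in(): hands the job in; it is judged then, once.
Trained networks look in the newest picture that a camera, given by its name, has taken for a name from the list of things; names that differ only in an ending like _2 or _b are one class to them, and where a whole thing is asked for, a point or a joint stands for the part that bears it (a point fixed in the world has none). Each returns a list of dicts, best first, with "confidence" (0 to 1); they miss things now and then, are a little off and sometimes report something else, mostly with a low value. They report only what shows in the picture. A call takes as long as a camera call.
- cut_out(label, camera): "region" (384x512 bool, what is visible of it) and "extent" ([centre column, centre row, width, height] in pixels, round what is visible of it).
The state is a dict: "time": time; "q": joint angles; "joint_velocities": joint speeds; "joint_torque": joint torques, N m; "position": TCP position; "tool_rot": TCP orientation; "ft_force": force on the tool from outside, world axes, zero at the start; "moment": the same for the moment, N m; "grip_width": finger opening in m; "grip_force": force on a finger pad.
Only numpy, scipy, OpenCV 4.12 (cv2) and the standard library are available. Lean on these libraries where they do the work, as an engineer would, in place of code of your own. Each camera call takes 0.05 s, during which the arm holds its last target. There are 200 camera calls.

## Working session

There is one attempt and no reset: what is moved stays moved. The work goes in short steps, Python scripts to look and compute and a tool call to move; the robot and the scene stay as the last step left them, time stands still between calls to the robot, and variables do not carry over. Pictures are saved under pics/ and viewed, at most 10 in all, crops included, and the job is handed in when it is done.

Besides the shell and the picture viewer there is one more tool, called after "Emit:" in YAML: its name, and indented under it one key for each argument. step_arm: Moves the arm, as the interface text tells. Its arguments: {"type":"object","properties":{"rows":{"type":"array"},"jaw":{"type":"number"},"squeeze":{"type":"number"}},"required":["rows"]}

```bash
mkdir -p pics
cat > h.py <<'E'
import numpy as np, cv2
from rig import get_obs, camera, hand_in, cut_out, robot
def pts(c):
    H,W=c["depth"].shape; f=H/2/np.tan(np.radians(c["fov_y"])/2)
    K=np.array([[f,0,c["cx"]],[0,f,c["cy"]],[0,0,1]])
    u,v=np.meshgrid(np.arange(W),np.arange(H))
    p=cv2.undistortPoints(np.stack([u,v],-1).reshape(-1,1,2).astype(float),K,np.array([c["k1"],0,0,0,0.])).reshape(H,W,2)
    d=c["depth"]; P=np.stack([p[...,0]*d,-p[...,1]*d,-d],-1)
    E=c["extrinsics"]; return P@E[:3,:3].T+E[:3,3]
E
python3 - <<'E'
from h import *
o=get_obs(); print(o["time"],o["position"],o["tool_rot"],robot.tip_extent,o["ft_force"])
for n in ["top","scene"]:
    c=camera(n); cv2.imwrite(f"pics/{n}0.png",c["pixels"]); P=pts(c); np.savez(f"{n}0.npz",P=P,d=c["depth"],px=c["pixels"])
    print(n,c["extrinsics"][:3,3])
    for l in ["panel","yellow_key_top","blue_key_top","green_key_top","fixture","left_plate","right_plate","rack","orange_gauge","white_gauge","canister"]:
        for r in cut_out(l,n)[:2]:
            m=r["region"]&(c["depth"]>0)
            if m.sum()<5: continue
            q=P[m]; zt=np.percentile(q[:,2],95); t=q[q[:,2]>zt-.006]
            print(l,round(r["confidence"],2),np.round(r["extent"]),"med",np.median(q,0).round(4),"ztop",zt.round(4),"topmid",((t.max(0)+t.min(0))/2).round(4),cv2.minAreaRect((t[:,:2]*1000).astype(np.float32)))
E
```

```text
0.0 [0.15009223 0.60637086 0.40376149] [ 1.21122003e-01  9.92637045e-01 -1.02930315e-03 -3.14245870e-04] 0.1822 [-0.24479025  0.23177212 -0.19082819]
top [0.46480731 0.03857882 1.08701176]
panel 0.98 [161. 231.  87.  54.] med [0.497  0.2548 0.0207] ztop 0.0244 topmid [0.497  0.2621 0.0264] ((498.6015625, 262.60186767578125), (90.37427520751953, 189.79010009765625), 14.66691780090332)
panel 0.43 [156. 232.   9.   6.] med [0.4981 0.2618 0.0428] ztop 0.046 topmid [0.4983 0.2633 0.044 ] ((498.1614990234375, 263.2757873535156), (23.56878089904785, 25.980905532836914), 2.557649612426758)
yellow_key_top 0.62 [132. 237.  11.  12.] med [0.4841 0.3202 0.0425] ztop 0.0455 topmid [0.4833 0.3204 0.0443] ((483.4701232910156, 320.8636474609375), (24.85554313659668, 23.133235931396484), 36.454986572265625)
yellow_key_top 0.26 [271. 208.  39.  27.] med [ 5.57e-01 -5.00e-04  6.34e-02] ztop 0.1039 topmid [ 0.5601 -0.001   0.1039] ((560.1384887695312, -1.0247182846069336), (19.15602684020996, 29.87492561340332), 76.450439453125)
blue_key_top 0.49 [182. 227.  12.  10.] med [0.5122 0.2053 0.0427] ztop 0.0
[... 5211 characters left out ...]
 (5.662249565124512, 25.86720848083496), 76.21334838867188)
white_gauge 0.71 [ 86. 190.   8.  22.] med [ 0.44   -0.3267  0.1208] ztop 0.1371 topmid [ 0.4316 -0.3246  0.1351] ((431.68475341796875, -325.8209533691406), (21.261430740356445, 12.630751609802246), 15.940648078918457)
white_gauge 0.16 [336. 227.  20.  18.] med [0.7347 0.178  0.0316] ztop 0.0351 topmid [0.7286 0.184  0.0329] ((727.795166015625, 184.90829467773438), (46.79365921020508, 46.2784538269043), 24.05420684814453)
canister 0.9 [190. 293.  52.  54.] med [ 0.7678 -0.1982  0.0622] ztop 0.0814 topmid [ 0.7498 -0.1919  0.081 ] ((747.6576538085938, -192.15447998046875), (24.339580535888672, 28.538549423217773), 29.605754852294922)
```

Run:
```python
from h import *
a=cv2.imread("pics/top0.png");b=cv2.imread("pics/scene0.png")
s=cv2.resize(a[100:300,110:440],(792,480)); cv2.imwrite("pics/topc.png",s)
cv2.imwrite("pics/fix.png",np.hstack([cv2.resize(a[180:240,240:305],(390,360)),cv2.resize(b[170:235,205:275],(390,360))]))
# fixture geometry
for n in ["top","scene"]:
    z=np.load(n+"0.npz"); P=z["P"].reshape(-1,3)
    nr=(abs(P[:,0]-.557)<.09)&(abs(P[:,1])<.09)
    for lo,hi in [(.012,.028),(.08,.094),(.096,.112)]:
        q=P[nr&(P[:,2]>lo)&(P[:,2]<hi)]; print(n,lo,len(q),q.mean(0).round(4),cv2.minAreaRect((q[:,:2]*1000).astype(np.float32)))
```

```text
top 0.012 1348 [ 0.5511 -0.0028  0.0216] ((541.966064453125, 3.545074462890625), (119.86677551269531, 137.82644653320312), 76.69022369384766)
top 0.08 242 [ 0.5589 -0.004   0.0878] ((559.2493896484375, -5.049541473388672), (78.0267105102539, 35.78028106689453), 76.81707000732422)
top 0.096 95 [ 0.5597 -0.001   0.1028] ((560.1384887695312, -1.0247182846069336), (19.15602684020996, 29.87492561340332), 76.450439453125)
scene 0.012 904 [ 0.5696 -0.0138  0.0192] ((543.0724487304688, 0.7178192138671875), (120.76734924316406, 138.5203094482422), 76.42289733886719)
scene 0.08 186 [ 0.5628 -0.0063  0.0856] ((559.20947265625, -7.174629211425781), (78.14374542236328, 37.06822967529297), 76.73527526855469)
scene 0.096 49 [ 0.5615 -0.003   0.1006] ((560.0394897460938, -3.45196533203125), (18.451318740844727, 31.11505699157715), 76.13912963867188)
```

View pics/topc.png

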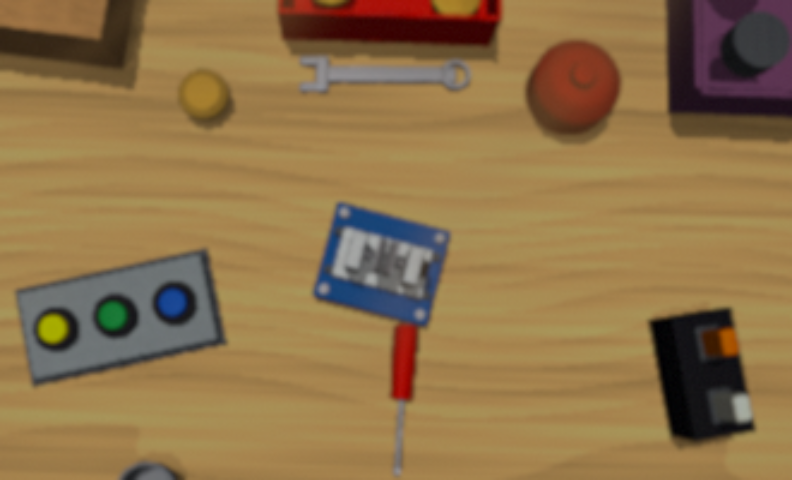

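View pics/fix.png

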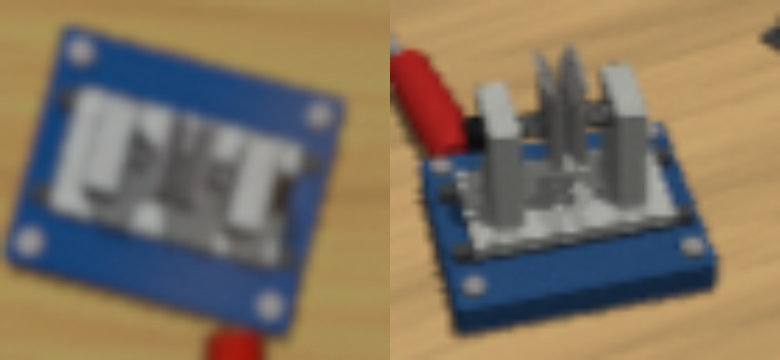

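Top view, from the enlarged crop: the keys run yellow (53,328), green (115,315), blue (175,302). The checker is at (382,262), the orange gauge at (720,342) and the white one at (735,407). The close-up shows the gap between the plates and matches the depth yaw of about -13.3°. The measured sizes and heights agree with the ones given, so I'm moving to the yellow key.

Emit:
step_arm:
  rows:
    - [0.037,-0.032,0,0,0,0]
    - [0.037,-0.032,0,0,0,0]
    - [0.037,-0.032,0,0,0,0]
    - [0.037,-0.032,0,0,0,0]
    - [0.037,-0.032,-0.02,0,0,0]
    - [0.037,-0.032,-0.03,0,0,0]
    - [0.037,-0.032,-0.03,0,0,0]
    - [0.037,-0.032,-0.03,0,0,0]
    - [0.039,-0.031,-0.03,0,0,0]
    - [0,0,-0.02,0,0,0]
    - [0,0,0,0,0,0]
  jaw: 0.0
  squeeze: 20

```text
time: 2.58
position: [0.4852, 0.3188, 0.2432]
tool_rot: [0.122, 0.993, -0.001, -0.002]
ft_force: [-1.2, -0.4, 0.8]
grip_width: 0.0006
grip_force: 0.0
```

Emit:
step_arm:
  rows:
    - [0,0,-0.01,0,0,0]
    - [0,0,-0.008,0,0,0]
    - [0,0,-0.004,0,0,0]
    - [0,0,-0.003,0,0,0]
    - [0,0,0,0,0,0]

```text
time: 3.2
position: [0.4849, 0.32, 0.2201]
tool_rot: [0.121, 0.993, 0.0, -0.0]
ft_force: [-2.6, 1.7, 5.1]
grip_width: 0.0006
grip_force: 2.0
```

Emit:
step_arm:
  rows:
    - [0,0,-0.002,0,0,0]
    - [0,0,-0.001,0,0,0]
    - [0,0,0,0,0,0]

```text
time: 3.58
position: [0.485, 0.32, 0.2185]
tool_rot: [0.121, 0.993, 0.0, 0.0]
ft_force: [-4.7, 0.5, 13.7]
grip_width: 0.0006
grip_force: 6.8
```

Emit:
step_arm:
  rows:
    - [0,0,0.012,0,0,0]
    - [0,0,0.018,0,0,0]
    - [0.01,-0.039,0,0,0,0]
    - [0.01,-0.039,0,0,0,0]
    - [0.009,-0.038,0,0,0,0]
    - [0,0,-0.01,0,0,0]
    - [0,0,-0.01,0,0,0]
    - [0,0,-0.005,0,0,0]
    - [0,0,-0.005,0,0,0]
    - [0,0,-0.001,0,0,0]
    - [0,0,0,0,0,0]

```text
time: 4.95
position: [0.5138, 0.2043, 0.2183]
tool_rot: [0.12, 0.993, -0.0, 0.0]
ft_force: [-4.0, -3.7, 19.9]
grip_width: 0.0005
grip_force: 10.5
```

Emit:
step_arm:
  rows:
    - [0,0,0.013,0,0,0]
    - [0,0,0.018,0,0,0]
    - [-0.007,0.029,0,0,0,0]
    - [-0.007,0.029,0,0,0,0]
    - [0,0,0,0,0,0]
    - [0,0,-0.01,0,0,0]
    - [0,0,-0.01,0,0,0]
    - [0,0,-0.005,0,0,0]
    - [0,0,-0.005,0,0,0]
    - [0,0,-0.001,0,0,0]
    - [0,0,0,0,0,0]

```text
time: 6.32
position: [0.5001, 0.261, 0.2183]
tool_rot: [0.121, 0.993, -0.0, -0.0]
ft_force: [-4.8, -3.0, 22.1]
grip_width: 0.0006
grip_force: 10.5
```

Emit:
step_arm:
  rows:
    - [0,0,0.03,0,0,0]
    - [0,0,0.05,0,0,0]
    - [-0.001,-0.057,0.02,0,0,2.5]
    - [-0.001,-0.057,0.02,0,0,2.5]
    - [-0.001,-0.057,0.01,0,0,2.5]
    - [-0.001,-0.057,0.01,0,0,2.5]
    - [-0.001,-0.058,0,0,0,2.5]
    - [-0.001,-0.058,0,0,0,2.5]
    - [-0.001,-0.058,0,0,0,2.5]
    - [-0.001,-0.058,0,0,0,2.5]
    - [-0.001,-0.057,0,0,0,2.5]
    - [-0.001,-0.057,0,0,0,2.2]
  jaw: 0.06

```text
time: 7.82
position: [0.4896, -0.3146, 0.3553]
tool_rot: [-0.094, 0.996, 0.0, -0.0]
ft_force: [0.2, -0.2, 0.9]
grip_width: 0.06
grip_force: 0.0
```

Emit:
step_arm:
  rows:
    - [0,0,0,0,0,0]
    - [0,0,0,0,0,0]

```text
time: 8.07
position: [0.4896, -0.3123, 0.3551]
tool_rot: [-0.093, 0.996, 0.001, -0.001]
ft_force: [0.1, 1.1, -1.3]
grip_width: 0.06
grip_force: 0.0
```

Run:
```python
from h import *
from scipy.spatial.transform import Rotation as R
o=get_obs(); y=R.from_quat(o["tool_rot"]).apply([0,1,0]); print(o["position"],np.degrees(np.arctan2(y[1],y[0])),o["grip_width"],o["time"],o["ft_force"])
```

```text
[ 0.48957424 -0.31231241  0.35506547] 100.69914173597911 0.06002976575422337 8.075 [ 0.10848864  1.05873951 -1.25883269]
```

Aligned. Next I descend to TCP z = 0.282, which puts the grasp point at 0.118, and close.

Emit:
step_arm:
  rows:
    - [0,0,-0.03,0,0,0]
    - [0,0,-0.03,0,0,0]
    - [0,0,-0.013,0,0,0]
    - [0,0,0,0,0,0]

```text
time: 8.57
position: [0.4902, -0.3112, 0.282]
tool_rot: [-0.095, 0.996, 0.001, -0.001]
ft_force: [0.4, 0.5, 1.2]
grip_width: 0.0603
grip_force: 0.0
```

Emit:
step_arm:
  rows:
    - [0,0,0,0,0,0]
    - [0,0,0,0,0,0]
    - [0,0,0,0,0,0]
    - [0,0,0,0,0,0]
    - [0,0,0,0,0,0]
    - [0,0,0,0,0,0]
  jaw: 0.0
  squeeze: 40

```text
time: 9.32
position: [0.4902, -0.3124, 0.2828]
tool_rot: [-0.094, 0.996, -0.0, 0.0]
ft_force: [-1.4, -0.4, 0.5]
grip_width: 0.0157
grip_force: 40.0
```

Emit:
step_arm:
  rows:
    - [0,0,0.015,0,0,0]
    - [0,0,0.025,0,0,0]
    - [0,0,0.03,0,0,0]
    - [0,0,0.03,0,0,0]
    - [0,0,0.03,0,0,0]
    - [0,0,0,0,0,0]
    - [0,0,0,0,0,0]

```text
time: 10.2
position: [0.4898, -0.3119, 0.412]
tool_rot: [-0.094, 0.996, 0.001, -0.001]
ft_force: [-0.1, 0.7, -0.7]
grip_width: 0.0152
grip_force: 40.0
```

Run:
```python
from h import *
o=get_obs(); print(o["position"],o["ft_force"],o["grip_width"])
c=camera("scene"); P=pts(c)
f=c["pixels"]; cv2.imwrite("pics/lift.png",cv2.resize(f[60:260,20:280],(780,600)))
for r in cut_out("orange_gauge","scene")[:2]:
    q=P[r["region"]&(c["depth"]>0)]; print(r["confidence"],r["extent"],np.median(q,0),np.percentile(q[:,2],[2,98]))
```

```text
[ 0.48978312 -0.31193091  0.41199277] [-0.09131679  0.70021033 -0.66488421] 0.015212219700117298
0.86 [84.8, 167.9, 22.5, 58.9] [ 0.49730264 -0.31224606  0.22600611] [0.07545464 0.26638541]
```

View pics/lift.png

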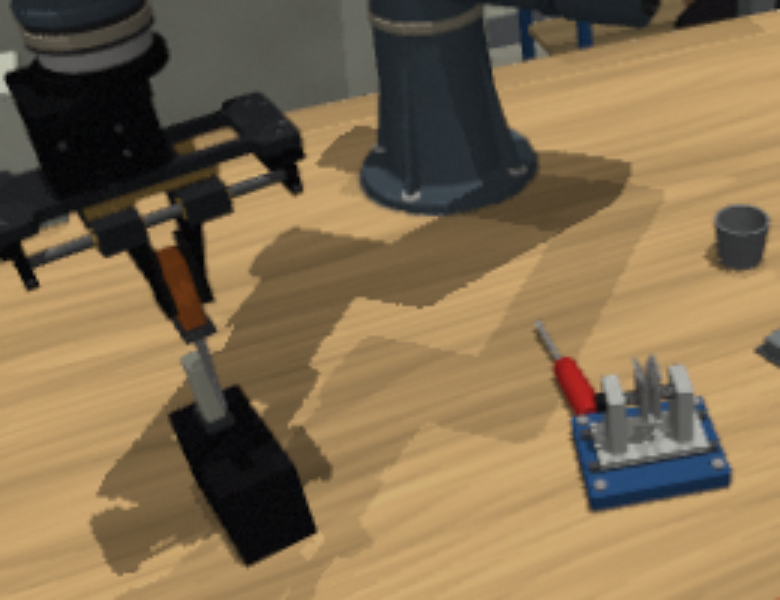

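The picture shows the orange gauge held upright at (185,290), the white one still in the rack at (207,390) and the checker untouched at (650,430). I'm carrying the gauge over to the gap.

Emit:
step_arm:
  rows:
    - [0.005,0.02,0,0,0,-2]
    - [0.009,0.04,0,0,0,-3]
    - [0.009,0.04,0,0,0,-3]
    - [0.009,0.04,0,0,0,-3]
    - [0.009,0.04,0,0,0,-3]
    - [0.009,0.04,0,0,0,-3]
    - [0.009,0.04,0,0,0,-3]
    - [0.007,0.03,0,0,0,-3]
    - [0.004,0.02,0,0,0,-1]
    - [0,0,0,0,0,0]
    - [0,0,0,0,0,0]

```text
time: 11.68
position: [0.5601, -0.0028, 0.4119]
tool_rot: [0.115, 0.993, -0.0, -0.001]
ft_force: [0.2, -0.3, -0.4]
grip_width: 0.0159
grip_force: 40.0
```

Run:
```python
from h import *
from scipy.spatial.transform import Rotation as R
o=get_obs(); T=R.from_quat(o["tool_rot"]); y=T.apply([0,1,0]); print(o["position"],T.apply([0,0,1]),np.degrees(np.arctan2(y[1],y[0])),o["ft_force"],o["moment"],o["time"])
c=camera("scene"); P=pts(c)
cv2.imwrite("pics/over.png",cv2.resize(c["pixels"][120:250,180:300],(550,596),interpolation=cv2.INTER_CUBIC))
m=(abs(P[...,0]-.56)<.05)&(abs(P[...,1])<.05)
for lo,hi in [(.097,.108),(.14,.195),(.08,.095)]:
    q=P[m&(P[...,2]>lo)&(P[...,2]<hi)]
    if len(q): print(lo,len(q),q.mean(0),q.min(0),q.max(0),cv2.minAreaRect((q[:,:2]*1000).astype(np.float32)))
```

```text
[ 0.5600571  -0.00281014  0.41189975] [-1.76934190e-03 -2.14958649e-04 -9.99998412e-01] 76.80075114119279 [ 0.16687024 -0.30858203 -0.4032431 ] [ 0.05101949  0.01801177 -0.00535883] 11.675
0.097 45 [ 0.56120904 -0.00278437  0.10076074] [ 0.54247228 -0.01433903  0.09720525] [0.57682814 0.00873058 0.10483686] ((559.5570678710938, -3.367584228515625), (18.691436767578125, 30.991680145263672), 76.27124786376953)
0.14 61 [ 0.56191668 -0.00581909  0.17110579] [ 0.54757126 -0.00871994  0.14136526] [ 0.5675011  -0.002982    0.19469384] ((557.6505737304688, -4.711627006530762), (5.411275863647461, 20.29718780517578), 80.65896606445312)
0.08 195 [ 0.5632572  -0.00593481  0.08567542] [ 0.5358329  -0.04596175  0.08002797] [0.58572339 0.03182014 0.09498762] ((560.3329467773438, -7.586666107177734), (77.74716186523438, 38.0206413269043), 76.79978942871094)
```

View pics/over.png

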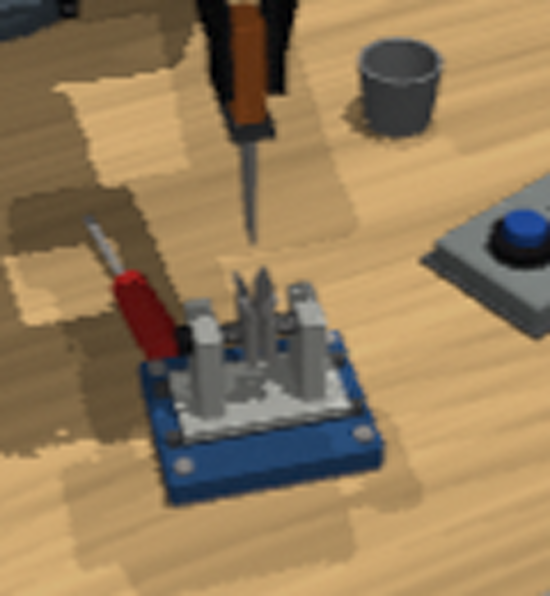

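The blade tip (252,242) is over the middle between the plate tips at (240,275) and (263,270), so they line up. I'm descending into the lips.

Emit:
step_arm:
  rows:
    - [0,0,-0.015,0,0,0]
    - [0,0,-0.015,0,0,0]
    - [0,0,-0.006,0,0,0]
    - [0,0,-0.004,0,0,0]
    - [0,0,-0.003,0,0,0]
    - [0,0,-0.002,0,0,0]
    - [0,0,-0.002,0,0,0]
    - [0,0,-0.002,0,0,0]
    - [0,0,-0.002,0,0,0]

```text
time: 12.85
position: [0.5602, -0.0023, 0.3618]
tool_rot: [0.115, 0.993, 0.0, 0.0]
ft_force: [0.0, 0.9, -1.7]
grip_width: 0.0155
grip_force: 40.0
```

Emit:
step_arm:
  rows:
    - [0,0,-0.001,0,0,0]
    - [0,0,-0.001,0,0,0]
    - [0,0,-0.001,0,0,0]

```text
time: 13.22
position: [0.5602, -0.0023, 0.3587]
tool_rot: [0.115, 0.993, -0.0, 0.0]
ft_force: [-1.0, 0.1, -1.1]
grip_width: 0.0154
grip_force: 40.0
```

Emit:
step_arm:
  rows:
    - [0,0,-0.001,0,0,0]
    - [0,0,-0.001,0,0,0]
    - [0,0,-0.001,0,0,0]

```text
time: 13.6
position: [0.5602, -0.0023, 0.3557]
tool_rot: [0.115, 0.993, 0.0, -0.0]
ft_force: [0.2, -0.4, -1.8]
grip_width: 0.0159
grip_force: 40.0
```

Emit:
step_arm:
  rows:
    - [0,0,-0.001,0,0,0]
    - [0,0,-0.001,0,0,0]
    - [0,0,-0.001,0,0,0]

```text
time: 13.98
position: [0.5602, -0.0023, 0.3527]
tool_rot: [0.115, 0.993, 0.0, -0.0]
ft_force: [-0.5, 0.8, -1.7]
grip_width: 0.0159
grip_force: 40.0
```

Emit:
step_arm:
  rows:
    - [0,0,-0.001,0,0,0]
    - [0,0,-0.001,0,0,0]
    - [0,0,-0.001,0,0,0]

```text
time: 14.35
position: [0.5602, -0.0023, 0.3497]
tool_rot: [0.115, 0.993, -0.0, 0.0]
ft_force: [-0.5, -0.5, -0.8]
grip_width: 0.0159
grip_force: 40.0
```

Emit:
step_arm:
  rows:
    - [0,0,-0.001,0,0,0]
    - [0,0,-0.001,0,0,0]
    - [0,0,-0.001,0,0,0]

```text
time: 14.72
position: [0.5604, -0.0024, 0.347]
tool_rot: [0.115, 0.993, -0.0, 0.0]
ft_force: [-0.3, 0.5, 1.0]
grip_width: 0.0157
grip_force: 40.0
```

Emit:
step_arm:
  rows:
    - [0,0,-0.001,0,0,0]

```text
time: 14.85
position: [0.5604, -0.0024, 0.3461]
tool_rot: [0.115, 0.993, -0.0, 0.0]
ft_force: [-0.4, 0.7, 1.7]
grip_width: 0.0157
grip_force: 40.0
```

Emit:
step_arm:
  rows:
    - [0,0,-0.001,0,0,0]

```text
time: 14.98
position: [0.5604, -0.0024, 0.3451]
tool_rot: [0.115, 0.993, -0.0, 0.0]
ft_force: [0.0, 0.1, 3.1]
grip_width: 0.0155
grip_force: 40.0
```

Emit:
step_arm:
  rows:
    - [0,0,-0.001,0,0,0]

```text
time: 15.1
position: [0.5604, -0.0024, 0.3441]
tool_rot: [0.115, 0.993, -0.0, 0.001]
ft_force: [0.7, -0.0, 3.7]
grip_width: 0.0159
grip_force: 40.0
```

Emit:
step_arm:
  rows:
    - [0,0,-0.001,0,0,0]

```text
time: 15.22
position: [0.5604, -0.0024, 0.3431]
tool_rot: [0.115, 0.993, -0.0, 0.001]
ft_force: [0.4, -0.3, 4.8]
grip_width: 0.016
grip_force: 40.0
```

Emit:
step_arm:
  rows:
    - [0,0,-0.001,0,0,0]

```text
time: 15.35
position: [0.5604, -0.0024, 0.342]
tool_rot: [0.115, 0.993, -0.0, 0.001]
ft_force: [-0.1, -0.1, 5.1]
grip_width: 0.0156
grip_force: 40.0
```

Emit:
step_arm:
  rows:
    - [0,0,-0.001,0,0,0]

```text
time: 15.48
position: [0.5604, -0.0024, 0.341]
tool_rot: [0.115, 0.993, -0.0, 0.0]
ft_force: [-0.3, 0.4, 5.2]
grip_width: 0.0159
grip_force: 40.0
```

Emit:
step_arm:
  rows:
    - [0,0,0,0,0,0]
    - [0,0,0,0,0,0]
    - [0,0,0,0,0,0]
    - [0,0,0,0,0,0]

```text
time: 15.98
position: [0.5604, -0.0024, 0.3409]
tool_rot: [0.115, 0.993, -0.0, 0.0]
ft_force: [0.3, -0.2, 3.9]
grip_width: 0.0159
grip_force: 40.0
```

Run:
```python
from h import *
o=get_obs(); print(o["position"],o["ft_force"],o["moment"],o["joint_velocities"])
c=camera("scene"); cv2.imwrite("pics/in.png",cv2.resize(c["pixels"][120:250,180:300],(550,596),interpolation=cv2.INTER_CUBIC))
```

```text
[ 0.5604151  -0.00239711  0.34090851] [ 0.33246278 -0.21938961  3.86042863] [-0.07687751 -0.13755034  0.00942176] [-4.11611815e-04 -1.92154018e-04 -4.29879553e-04  3.53489089e-04
  7.27569327e-04 -1.82765382e-06]
```

View pics/in.png

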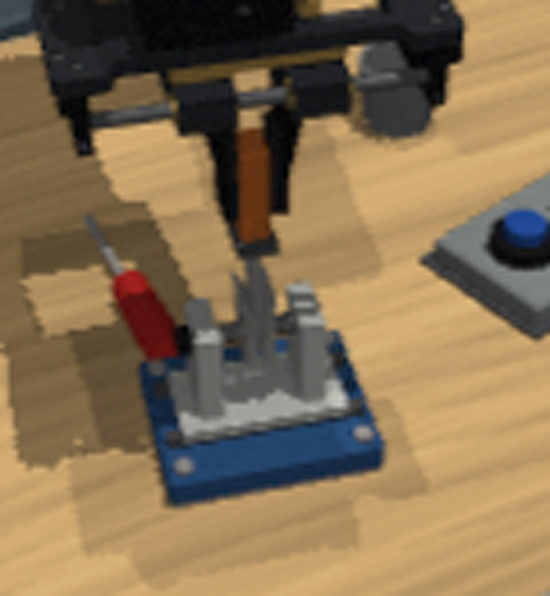

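The blade sits between the plates, with the collar at (257,243) above the lips at (240–265,268). The arm is still, and sliding drag was about 6.5–7 N net of the gauge's weight. Handing in.

```bash
python3 -c "
from rig import hand_in; print(hand_in())"
```

```text
the job is handed in; nothing more can be done
None
```

I pressed the yellow, blue and green keys fully in that order, then slid the orange gauge into the gap to a drag of about 6.5–7 N; the arm was holding it still by the handle when I handed the job in at about 16 s.

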